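Clear fallen roof debris off the sorting board into the scrap bin

TASK

Two bits of the old roof have fallen on the sorting board: a chunky piece of clay tile and a broken batten end. Clear both off the board into the empty sheet-steel scrap bin at its end, carrying or pushing them, so that they lie down inside it. Leave the steel bearing and the flanged hub where they are on the board.

Things in the scene. Friction and masses are not known exactly. Their poses are not given: they have to be found in the camera images.
- board: Fixed wooden sorting board on two bearers, 300 x 340 mm in plan (its x, y), flat top 85 mm above the table, no lip. Origin at the centre of its underside, on the table; z up. The scrap bin stands at one y end (+y or -y), the stock carton at the other; either way round, each 5 mm from the board.
- scrap_bin: The bin to fill: open empty sheet-steel bin, fixed, outside 280 x 200 mm (its x, y), rim 75 mm above the table (10 mm below the board's top), walls and floor 4 mm. Origin at the centre of its underside, on the table; z up.
- carton: Bystander: fixed cardboard carton, outside 280 x 200 mm (its x, y), 95 mm high, filled with pipe fittings. Origin at the centre of its underside.
- tile_piece: Debris: flat broken piece of clay roof tile. Plate 62 x 46 mm (x, y), 14 mm thick, with a pointed broken end reaching x = +47 mm, and a hanging nib on top at x = -31 to -17 mm, 40 mm wide, 26 mm high over all. Origin at the centre of the plate's underside; z up. Graspable across y (46 mm). About 90 g.
- tile_mid (a point): Middle of the tile piece's plate, 7 mm above its underside.
- batten_end: Debris: broken end of a pale wooden roof batten, 76 x 30 x 24 mm (x, y, z), with splinters at one end reaching x = +53 mm. Origin at the centre of the underside; z up. Graspable across y (30 mm). About 40 g.
- batten_mid (a point): Middle of the batten end, 12 mm above its underside.
- bearing: Good part to be left alone: flat steel bearing ring, 62 mm outside, 30 mm bore, 16 mm high, lying on the board. Origin at the centre of its underside; z up.
- hub: Good part to be left alone: dark steel hub, flange 64 mm across and 10 mm thick with a boss 34 mm across on it, 34 mm high in all, on the board. Origin at the centre of its underside; z up.
Things that resemble listed ones, but are neither listed nor needed, are in the scene too. There is more than one size of the tile_piece; the job needs the largest. There is more than one size of the batten_end; the job needs the smaller.

How it is judged (in metres and radians):
At the end, for the whole second after the job is handed in: The middles of the tile piece and the batten end are both inside the scrap bin's walls and below its 75 mm rim, and both are at rest (under 0.03 m/s); the bearing and the hub are within 20 mm of where they began and not tipped (under 0.2 rad) (x of tile_mid in the frame of scrap_bin between -0.136 and 0.136 m and y of tile_mid in the frame of scrap_bin between -0.096 and 0.096 m and z of tile_mid in the frame of scrap_bin between 0 and 0.075 m and linear speed of each of tile_piece, batten_end below 0.03 m/s and x of batten_mid in the frame of scrap_bin between -0.136 and 0.136 m and y of batten_mid in the frame of scrap_bin between -0.096 and 0.096 m and z of batten_mid in the frame of scrap_bin between 0 and 0.075 m and distance of each of bearing, hub from where it was at the start of the episode below 0.02 m and angle between each of bearing, hub's own z axis and vertical below 0.2 rad); the robot touches nothing.
It fails at once if the bearing is shoved more than 20 mm or tipped (distance of bearing from where it was at the start of the episode above 0.02 m or angle between bearing's own z axis and vertical above 0.2 rad).
It fails at once if the flanged hub is shoved more than 20 mm or tipped (distance of hub from where it was at the start of the episode above 0.02 m or angle between hub's own z axis and vertical above 0.2 rad).
It also fails if it takes over 58 s, if anything falls off the work surface, if the arm or the gripper's body presses on something with over 40 N, if the wrist force passes 120 N, or if a joint passes its speed limit or range.

ROBOT

A 7-joint arm with a two-finger parallel gripper is mounted at the origin on the work surface. World frame = base frame: x ahead of the robot, y to its left, z up, the work surface at z = 0. Lengths are in mm, angles in rad, forces in N, time in s.
With the tool pointing down it reaches from about 350 to 775 mm from the base axis. Payload 3.1 kg.
Tool frame: the origin (TCP) lies on the centre line of the jaws, within the pads' length; the fingertips stand 8 mm ahead of it and the grasp point (between the pads) lies 11 mm behind it; z points along the fingers, y is the line along which they close (so a half turn about z gives the same grasp; the last joint's range is limited). The gripper opens to 85 mm and grips with 20 to 120 N. Pads are 22 mm wide; open, the fingers measure 114 mm over their backs; the gripper's body (76 mm by 85 mm) begins 54 mm behind the grasp point. The pads swing forward as they close: fully open they stand 13 mm farther back than shut.
Start: joints at [-1.291, 0.311, 0.014, 1.512, -0.004, 1.319, -0.027], TCP at [173.924, 521.793, 239.304] pointing down, gripper open.
Joint ranges: [-2.7, 2.7], [-0.3, 1.91], [-1.27, 1.3], [0.12, 2.57], [-1.44, 4.58], [0.2, 2.03], [-3.05, 3.05]. Speed limits (rad/s): [2.79, 2.79, 3.14, 3.14, 3.14, 3.14, 3.14].

INTERFACE

Orientations are given as a 3x3 rotation matrix whose columns are the frame's x, y, z axes.
In Python, from plant import * gives the robot as it stands. Calls block until the motion is done:
- movep(position, orientation): joint-space move of the TCP to a pose.
- move_linear(position, rate=150, rotation=None, stop_force=None): straight line of the TCP; rotation=None keeps the orientation; rate is the mean speed in mm/s. With stop_force (N) it stops when the force on the tool has changed by that much, and returns True; else False.
- movej(angles): joint-space move.
- command_gripper(opening): opening from 0.0 (shut) to 1.0 (fully open); the grip force is fixed at half the most; returns when the fingers have stopped.
- pause(seconds).
- solve_ik(position, orientation): joint angles nearest the present ones, or None.
- get_state(): the state.
- camera(name): name is "scene" or "top" or "wrist"; returns a dict with "img" (384x512x3 uint8, red, green, blue), "intrinsics" (3x3 intrinsics, pixels), "R" (3x3) and "t" (3): a world point X has camera coordinates R X + t; the wrist camera has in their place "mount" (4x4, takes a point from camera to tool coordinates, whose origin is the TCP and whose axes are the flange's). Camera axes: x right, y down, z forward; pixel columns grow to the right and rows downward; lengths in mm; the calibration is good to about 2 mm. A picture is of the moment at which its call begins: read the wrist's pose just before it. There is no depth.
A pose or a line that the arm cannot do raises Unreachable and nothing moves.
- hand_in(): hands the job in; it is judged then, once.
The state is a dict: "t": time; "q": joint angles; "joint_velocities": joint speeds; "tau": joint torques, N m; "tcp_pos": TCP position; "orientation": TCP orientation; "wrist_force": force on the tool from outside, world axes, zero at the start; "wrist_torque": the same for the moment, N m; "gripper_width": opening from 0.0 (shut) to 1.0 (fully open); "grip_force": force on a finger pad.
Only numpy, scipy, OpenCV 4.12 (cv2) and the standard library are available. Lean on these libraries where they do the work, as an engineer would, in place of code of your own. Each camera call takes 0.05 s, during which the arm holds its last target. There are 200 camera calls.

## Working session

There is one attempt and no reset: what is moved stays moved. The work goes in short steps, each a Python script; the robot and the scene stay as the last script left them, time stands still between calls to the robot, and variables do not carry over. Pictures are saved under pics/ and viewed, at most 10 in all, crops included, and the job is handed in when it is done.

```bash
mkdir -p pics; ls
python3 - <<'E'
from plant import *
import cv2
for n in ("scene","top"):
    c=camera(n); cv2.imwrite(f"pics/{n}0.png",c["img"][:,:,::-1]); print(n,c["intrinsics"].tolist(),c["R"].round(4).tolist(),c["t"].round(1).tolist())
s=get_state(); print(s["t"],s["orientation"].round(3).tolist() if hasattr(s["orientation"],"round") else s["orientation"])
E
```

```text
pics
scene [[412.46828098279695, 0.0, 259.7841408516552], [0.0, 412.46828098279695, 190.18531016489555], [0.0, 0.0, 1.0]] [[-0.6506, 0.7594, 0.0061], [0.4389, 0.3825, -0.8131], [-0.6198, -0.5263, -0.5822]] [341.1, -180.5, 1405.2]
top [[347.69167444246193, 0.0, 255.93779483053603], [0.0, 347.69167444246193, 189.1034151731382], [0.0, 0.0, 1.0]] [[-0.0138, -0.9991, 0.0393], [-0.9856, 0.007, -0.1688], [0.1683, -0.0411, -0.9849]] [3.4, 566.7, 935.8]
0.1 [[-0.949, 0.316, -0.001], [0.316, 0.949, -0.002], [-0.0, -0.002, -1.0]]
```

```bash
python3 -c "
import cv2
a=cv2.imread('pics/top0.png');cv2.imwrite('pics/top0b.png',cv2.resize(a,(800,600),interpolation=cv2.INTER_CUBIC))"
```

```text
(no output)
```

View pics/top0b.png

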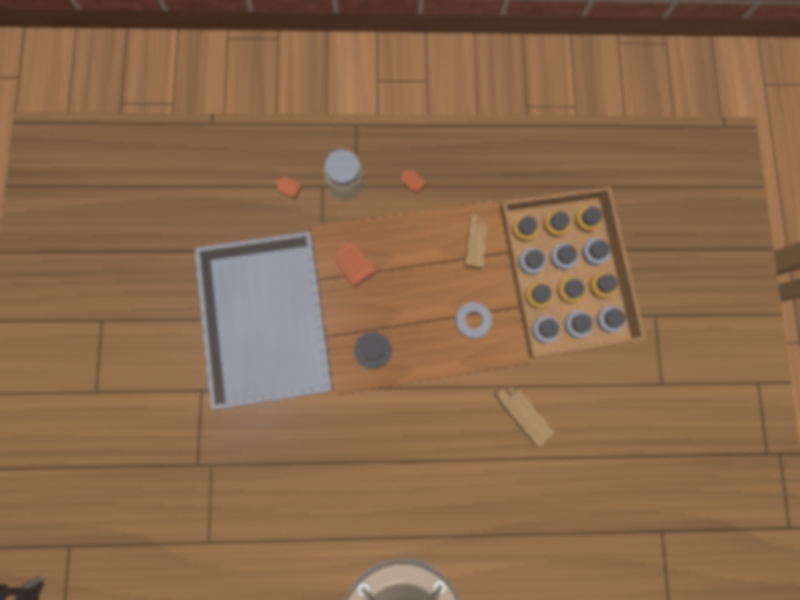

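View pics/scene0.png

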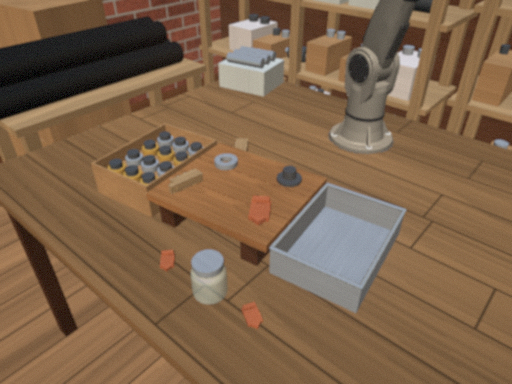

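The board tile candidates are one piece on the board (355,262) and two small ones on the table (288,187) and (413,181). For the batten, there is one on the board (477,242) and a longer one on the table (525,417). By size I choose the two on the board. The hub is at (373,350), the bearing at (474,320), and the bin is on the left (+y). Next I measure these and check a close crop.

```bash
cat > h.py <<'E'
import numpy as np, cv2
def ray(K,R,t,uv,z):
    d=R.T@np.linalg.inv(K)@np.array([*uv,1.]); o=-R.T@t
    return o+d*(z-o[2])/d[2]
E
python3 - <<'E'
from plant import *
from h import *
c=camera("top");K,R,t=[np.array(c[k],float) for k in("intrinsics","R","t")]
for n,uv,z in [("b1",(311,228),85),("b2",(500,203),85),("b3",(530,360),85),("b4",(332,392),85),("bin1",(197,249),75),("bin2",(308,235),75),("bin3",(331,391),75),("bin4",(212,408),75),("tile",(355,262),99),("tileS1",(288,187),10),("tileS2",(413,181),10),("bat",(477,242),109),("bat_e1",(474,215),109),("bat_e2",(475,268),109),("batL1",(504,391),20),("batL2",(546,440),20),("hub",(372,347),119),("bear",(474,319),101)]:
    print(n,ray(K,R,t,np.array(uv)/1.5625,z).round(0))
im=c["img"][:,:,::-1][120:255,190:350]
cv2.imwrite("pics/crop.png",cv2.resize(im,None,fx=4.4,fy=4.4,interpolation=cv2.INTER_CUBIC))
E
```

```text
b1 [683. 155.  85.]
b2 [ 729. -185.   85.]
b3 [ 446. -224.   85.]
b4 [396. 116.  85.]
bin1 [648. 355.  75.]
bin2 [673. 161.  75.]
bin3 [398. 118.  75.]
bin4 [373. 317.  75.]
tile [617.  76.  99.]
tileS1 [787. 209.  10.]
tileS2 [800. -33.  10.]
bat [ 650. -135.  109.]
bat_e1 [ 698. -132.  109.]
bat_e2 [ 603. -130.  109.]
batL1 [ 394. -191.   20.]
batL2 [ 306. -263.   20.]
hub [469.  48. 119.]
bear [ 516. -127.  101.]
```

View pics/crop.png

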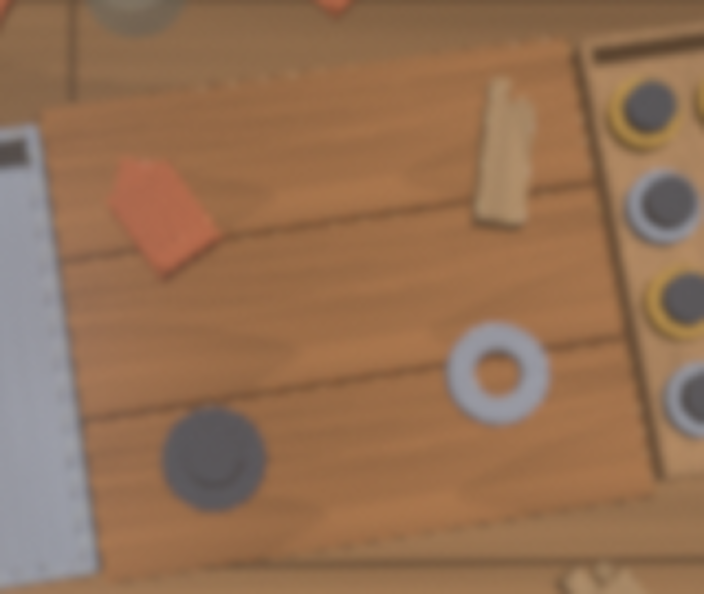

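The crop confirms the choice. The tile is large, with its nib end at (191,256) and its tip at the upper left. The batten's body end is at (500,222) with splinters at the top, and its size of about 91 mm overall matches the short one. Now the wrist views.

```bash
cat >> h.py <<'E'
def down(yaw):  # tool y axis at yaw+90deg, mod pi; tool x at yaw
    c,s=np.cos(yaw),np.sin(yaw)
    return np.array([[c,s,0],[s,-c,0],[0,0,-1.]])
def wcam(s,c):
    T=np.eye(4);T[:3,:3]=np.array(s["orientation"]);T[:3,3]=s["tcp_pos"]
    M=np.linalg.inv(T@np.array(c["mount"])); return np.array(c["intrinsics"]),M[:3,:3],M[:3,3]
E
python3 - <<'E'
from plant import *
from h import *
import pickle
s=get_state();print(s["tcp_pos"],s["gripper_width"])
for n,p,yaws in [("tile",(610,70,270),(0.62,0.62-np.pi)),("bat",(640,-132,270),(0,np.pi))]:
    q=[(abs(np.array(solve_ik(p,down(y)))-get_state()["q"]).max() if solve_ik(p,down(y)) is not None else 99,y) for y in yaws];print(n,q)
    y=min(q)[1]; movep(p,down(y)); s=get_state();c=camera("wrist")
    pickle.dump((wcam(s,c),y),open(n+".pkl","wb")); print(s["t"],s["tcp_pos"],y)
    cv2.imwrite(f"pics/w_{n}.png",c["img"][:,:,::-1])
E
```

```text
[173.7548802  521.27743246 238.45817507] 0.9989876190301771
tile [(np.float64(0.7993876172201455), 0.62), (np.float64(2.211298534796788), -2.521592653589793)]
2.3917 [609.73708013  72.1576734  269.68580539] 0.62
bat [(np.float64(0.31885376107454827), 0), (np.float64(2.6705272250723286), 3.141592653589793)]
3.275 [ 640.75585963 -129.14358199  269.78844096] 0
```

View pics/w_tile.png

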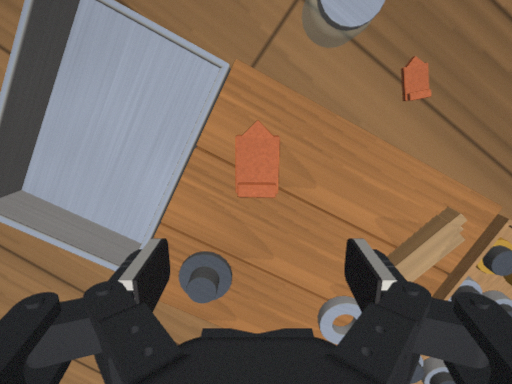

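View pics/w_bat.png

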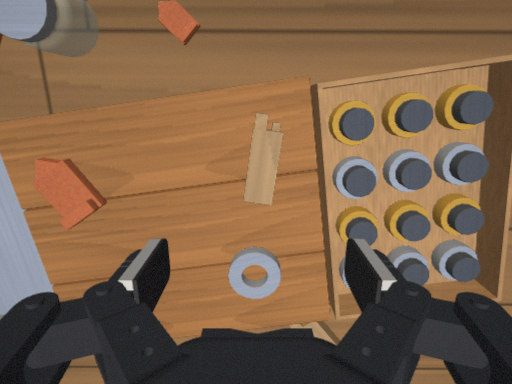

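Tile view: tip (258,122), shoulders (236,137) and (279,138), nib end (237,197) to (277,197). It is aligned with the jaws. Batten view: body end (246,202) to (271,205), splinter tips (262,114) and (281,128).

Run:
```python
from h import *
import pickle
for n,L in [("tile",[((258,122),99),((236,137),99),((279,138),99),((237,185),99),((279,185),99),((237,197),111),((277,197),111)]),("bat",[((246,202),109),((271,205),109),((262,114),109),((281,130),109),((253,150),109),((281,150),109),((255,274),101)])]:
    (K,R,t),y=pickle.load(open(n+".pkl","rb"))
    c,s=np.cos(y),np.sin(y)
    for uv,z in L:
        print(n,uv,ray(K,R,t,uv,z).round(1))
```

```text
tile (258, 122) [652.9 101.4  99. ]
tile (236, 137) [627.8 110.9  99. ]
tile (279, 138) [652.5  74.8  99. ]
tile (237, 185) [586.8  81.3  99. ]
tile (279, 185) [612.8  45.1  99. ]
tile (237, 197) [579.4  75.2 111. ]
tile (277, 197) [603.5  41.7 111. ]
bat (246, 202) [ 612.  -117.7  109. ]
bat (271, 205) [ 608.8 -143.9  109. ]
bat (262, 114) [ 701.4 -133.6  109. ]
bat (281, 130) [ 686.3 -152.3  109. ]
bat (253, 150) [ 666.6 -125.   109. ]
bat (281, 150) [ 666.7 -152.8  109. ]
bat (255, 274) [ 521.3 -127.2  101. ]
```

```bash
cat > pick.py <<'E'
from plant import *
from h import *
def pick(p,yaw,opening,place,pyaw,z=95):
    command_gripper(opening)
    movep((*p,170),down(yaw))
    print("hit",move_linear((*p,z),rate=60,stop_force=8),get_state()["tcp_pos"])
    command_gripper(0.0); s=get_state(); print("grip",s["gripper_width"],s["grip_force"])
    move_linear((*p,220),rate=120); s=get_state(); print("lift",s["gripper_width"],s["grip_force"],s["t"])
    if s["gripper_width"]<0.1: return
    movep((*place,200),down(pyaw))
    print("hit",move_linear((*place,26),rate=100,stop_force=8),get_state()["tcp_pos"])
    command_gripper(opening); move_linear((*place,220),rate=150); print("t",get_state()["t"])
E
python3 - <<'E'
from pick import *
pick((648,-136),-0.14,0.65,(475,225),0.125)
c=camera("top");cv2.imwrite("pics/t1.png",cv2.resize(c["img"][100:290,100:430,::-1],None,fx=2,fy=2))
E
```

```text
hit False [ 648.35400022 -136.2120119    95.58904496]
grip 0.33838825816149876 61.98750615119934
lift 0.33499102619355503 61.6119647026062 7.1583
hit False [475.47502276 225.17464722  26.52709451]
t 12.35
```

View pics/t1.png

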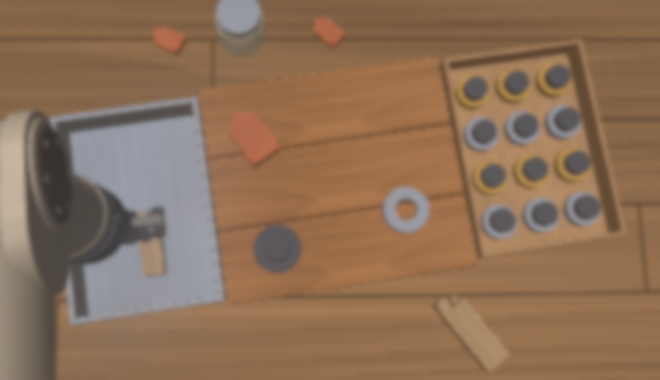

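The batten lies in the bin at about (152,255). The hub (277,248), bearing (407,209) and tile (254,138) are undisturbed. Next the tile.

Run:
```python
from pick import *
p=np.array([616,75.5])-3*np.array([np.cos(.61),np.sin(.61)])
pick(tuple(p),0.61,0.9,(585,240),0.3)
movep((350,350,300),down(0.6))
pause(0.3)
c=camera("top");cv2.imwrite("pics/t2.png",cv2.resize(c["img"][100:290,100:430,::-1],None,fx=2,fy=2))
```

```text
hit False [613.93569134  73.7785792   95.53168748]
grip 0.5160988025506258 62.98147201538086
lift 0.5091853306731887 62.57719159126282 16.575
hit False [585.51563244 240.11319303  26.68193121]
t 21.05
```

View pics/t2.png

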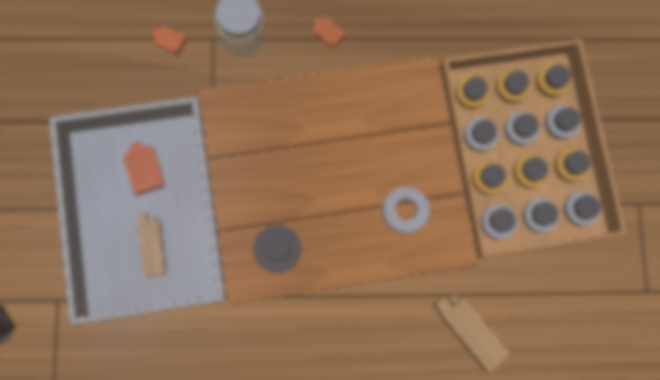

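Both pieces lie flat inside the bin: the tile at (144,167) and the batten at (151,245). The hub and bearing have not moved, and the arm is clear.

```bash
python3 -c "
from plant import *
print(hand_in())"
```

```text
the job is handed in; nothing more can be done
None
```

The job is handed in: the tile piece and the batten end both lie flat in the scrap bin, and in the last picture the bearing and hub were where they began, with the arm clear at about 22 s; the hand-in call returned no verdict.

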